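Reset the length stop by feel and butt the bar against it

ROBOT

A 6-joint arm with a two-finger parallel gripper is mounted at the origin on the work surface. World frame = base frame: x ahead of the robot, y to its left, z up, the work surface at z = 0. Lengths are in mm, angles in rad, forces in N, time in s.
With the tool pointing down it reaches from about 350 to 875 mm from the base axis. Payload 4.2 kg.
Tool frame: the origin (TCP) lies at the very end of the fingers, on their centre line; the grasp point (between the pads) lies 19 mm behind it; z points along the fingers, y is the line along which they close (so a half turn about z gives the same grasp; the last joint's range is limited). The gripper opens to 85 mm and grips with 20 to 120 N. Pads are 22 mm wide; open, the fingers measure 114 mm over their backs; the gripper's body (76 mm by 85 mm) begins 54 mm behind the grasp point. The pads swing forward as they close: fully open they stand 13 mm farther back than shut.
Start: joints at [1.395, 0.385, 0.008, 0, -1.194, -0.259], TCP at [263.235, 566.839, 231.312] pointing down, gripper open.
Joint ranges: [-3.14, 3.14], [-1.21, 2.06], [-1.07, 1.41], [-3.16, 2.05], [-2.99, -0.16], [-3.1, 3.1]. Speed limits (rad/s): [2.79, 2.79, 3.14, 3.14, 3.14, 3.14].

INTERFACE

Orientations are given as a unit quaternion [x, y, z, w].
In Python, from bench import arm gives the robot as it stands.
- The arm moves only by the tool servo_tool, never from a script. Its argument "rows" is a list that holds one entry, the list of rows, each a list of 7 numbers: the finger opening in mm, from 0 to 85.4, then the shift along the tool's x, y, z in mm, then the turn, a rotation vector about the tool's x, y, z in rad. A call has 1 to 10 rows; each row is the pose to reach, as a shift and turn from the pose commanded when the call began, along the tool's axes at that moment; what a row does not reach only later rows make up. A row lasts 1/8 s, in which the tool goes at most 62.5 mm and 10.7 degrees, less where a joint would pass 70% of its speed; a pose out of reach is approached as far as the arm can. A call with a gripper value outside its range is refused whole. The fingers move at their own pace and stop on an object; the grip force is fixed at half the most. Time passes only in rows, so rows that repeat a pose let the fingers close. It gives the time, the measured TCP pose, the force, the opening and the grip force at its end, in the units of the state.
- arm.read_state(): the state, without advancing time (a new reading comes with each control period).
- arm.get_image(name): name is "side" or "top"; returns the picture (420x560x3 uint8, red, green, blue); there is no depth.
- arm.camera_params(name): a dict with "intrinsics" (3x3 intrinsics, pixels), "R" (3x3) and "t" (3): a world point X has camera coordinates R X + t. Camera axes: x right, y down, z forward; pixel columns grow to the right and rows downward; lengths in mm; the calibration is good to about 2 mm. A picture is of the moment at which its call begins. camera_params takes no time and is no camera call.
- arm.job_done(): hands the job in; it is judged then, once.
The state is a dict: "clock": time; "joints": joint angles; "joint_vel": joint speeds; "joint_efforts": joint torques, N m; "position": TCP position; "ee_rot": TCP orientation; "contact_force": force on the tool from outside, world axes, zero at the start; "wrist_torque": the same for the moment, N m; "gripper_width": finger opening in mm; "grasp_force": force on a finger pad.
Only numpy, scipy, OpenCV 4.12 (cv2) and the standard library are available. Lean on these libraries where they do the work, as an engineer would, in place of code of your own. Each camera call takes 0.05 s, during which the arm holds its last target. There are 200 camera calls.

TASK

Move the blue stop carriage of the length-stop jig one notch towards the brass bar: pull its red spring knob up, slide the carriage off its present notch, let the knob go and ease the carriage along until you feel the pin drop into the next notch, which is hidden. Then push the brass bar along its channel until it rests right up against the locked stop. Work gently: ram neither the pin nor the bar, and leave the spray bottle, tape measure, hammer and grinding disc where they are.

Things in the scene. Friction and masses are not known exactly. Their poses are not given: they have to be found in the camera images.
- bed: The jig's steel bed, fixed to the bench: 100 mm (x) by 460 mm (y) by 28 mm high. Origin: centre of its underside, on the bench. Its y axis runs along the jig, from the carriage towards the brass bar; z up. The bed is turned by up to about 20 degrees on the bench. Two aluminium guides, 8 mm high, inner faces 33 mm apart about the bed's centre line, form the bar's channel from y = -20 to +220 mm.
- index_strip: The index strip sunk in the bed's centre line below a black rubber dust seal (14 mm wide). Same origin and axes as the bed. It has two notches, each 11 mm wide along y and 8 mm deep with square walls, for the 8 mm round-nosed index pin under the knob. The pin stands in the first at the start; the next lies 50 to 80 mm farther towards the bar, exactly where cannot be seen. A blocked pin must not be pushed with over about 20 N.
- carriage (a joint): Travel (m) of the blue carriage along the bed's +y, towards the bar: 0 at the start (first notch), at most 0.10. It slides with 1 to 2 N with the knob held up, 3 to 5 N with the pin dragging (brief jerks up to 12 N), pushed at block or knob. With the pin in a notch it has 1.5 mm play each way and is otherwise blocked.
- plunger (a joint): How far (m) the red knob is pulled straight up: 0 = pin fully seated in a notch, 0.008 = pin riding on the strip between notches, 0.014 = end of travel. Its spring pushes it down with about 6 N (seated) to 8 N (fully pulled), also while the knob is being pushed sideways lightly.
- knob (a point): Centre of the red round knob: 30 mm across, 28 mm high, upright axis; it moves with carriage and plunger. Seated, its centre is 90 mm above the bench and its underside 14 mm above the carriage top (a 24 mm wide, 6 mm high collar lies between).
- stop_face (a point): Centre of the carriage's stop face, its flat upright end towards the bar (y axis: out of the face, towards the bar), 10 mm above the bed's top. It lies 32 mm in +y from the knob's axis. The blue carriage block, 90 mm (x) by 64 mm (y), has its top 62 mm above the bench and the knob at its centre.
- blank: Loose brass-coloured bar, 30 mm (x) by 120 mm (y) by 20 mm high, 0.2 to 0.35 kg, lying on the bed in its channel with 1.5 mm play each side; it slides with 1.5 to 4 N. Origin: centre of its underside, 28 mm above the bench; y along its length, away from the carriage.
- blank_stop_end (a point): Centre of the bar's end face that looks to the carriage, 10 mm above the bed.
- blank_push_end (a point): Centre of the bar's other end face (away from the carriage), 10 mm above the bed, the face to push on.
- spray: Spray bottle, upright, 60 mm across, 200 mm high; origin: centre of its underside. Leave alone.
- tape: Red tape measure, about 75 mm by 68 mm by 34 mm high; origin: underside. Leave alone.
- hammer: Hammer lying on the bench, 260 mm long. Leave alone.
- disc: Flat red and black grinding disc, 116 mm across, 5 mm thick; origin: centre of its underside. Leave alone.
Things that resemble listed ones, but are neither listed nor needed, are in the scene too. Of the things shaped like the blank, the brass one is meant.

How it is judged (in metres and radians):
On the way, in this order (a step that is already met when the one before it is completed fails the run):
1. the knob is pulled up clear of the first notch (value of joint plunger above 0.006 m), for 0.1 s.
2. the carriage stands at the next notch with the pin dropped in (value of joint plunger below 0.0025 m and value of joint carriage above 0.04 m), for 0.2 s.
3. the bar is up against the stop (all of step 2 and y of blank_stop_end in the frame of stop_face between -0.003 and 0.003 m and x of blank_stop_end in the frame of stop_face between -0.006 and 0.006 m and z of blank_stop_end in the frame of bed below 0.042 m), for 0.2 s.
At the end, for the whole second after the job is handed in: The carriage is locked in the next notch (more than 40 mm along, pin down to within 2.5 mm of fully seated), the bar lies in its channel with its end within 3 mm of the stop face and within 6 mm of its centre, and both are at rest (all of step 3 and linear speed of blank below 0.01 m/s and velocity of joint carriage between -0.01 and 0.01 m/s); the robot touches nothing.
It fails at once if the index pin is rammed against its notch (over 45 N) (contact force between plunger and index_strip above 45 N).
It fails at once if the bar is rammed against the stop (over 45 N) (contact force between blank and carriage above 45 N).
It fails at once if the spray bottle, tape measure, hammer or grinding disc is moved by more than 30 mm (distance of any of spray, tape, hammer, disc from where it was at the start of the episode above 0.03 m).
It also fails if it takes over 58 s, if anything falls off the work surface, if the arm or the gripper's body presses on something with over 40 N, if the wrist force passes 120 N, or if a joint passes its speed limit or range.

## Working session

There is one attempt and no reset: what is moved stays moved. The work goes in short steps, Python scripts to look and compute and a tool call to move; the robot and the scene stay as the last step left them, time stands still between calls to the robot, and variables do not carry over. Pictures are saved under pics/ and viewed, at most 10 in all, crops included, and the job is handed in when it is done.

Besides the shell and the picture viewer there is one more tool, called in YAML: its name, and indented under it one key for each argument. servo_tool: Moves the arm, as the interface text tells. Its arguments: {"type":"object","properties":{"rows":{"type":"array"}},"required":["rows"]}

```bash
mkdir -p pics; python3 - <<'E'
from bench import arm
import cv2,numpy as np
for n in ("side","top"):
    im=arm.get_image(n); np.save(f"pics/{n}0.npy",im); cv2.imwrite(f"pics/{n}0.png",im[:,:,::-1])
    p=arm.camera_params(n); print(n,{k:np.round(v,3).tolist() for k,v in p.items()})
s=arm.read_state(); print({k:np.round(v,3).tolist() for k,v in s.items()})
E
```

```text
side {'intrinsics': [[418.584, 0.0, 270.727], [0.0, 418.584, 207.579], [0.0, 0.0, 1.0]], 'R': [[0.951, -0.307, -0.017], [-0.231, -0.677, -0.699], [0.204, 0.669, -0.715]], 't': [-559.08, 209.097, 873.405]}
top {'intrinsics': [[422.66, 0.0, 274.287], [0.0, 422.66, 207.258], [0.0, 0.0, 1.0]], 'R': [[0.011, -1.0, -0.011], [-0.985, -0.009, -0.171], [0.171, 0.013, -0.985]], 't': [-15.795, 568.085, 1112.429]}
{'clock': 0.1, 'joints': [1.395, 0.385, 0.007, -0.0, -1.194, -0.259], 'joint_vel': [0.001, -0.002, 0.002, 0.0, -0.0, 0.0], 'joint_efforts': [-0.0, -39.332, 18.893, 4.198, -0.003, 0.0], 'position': [263.061, 566.36, 230.343], 'ee_rot': [0.976, -0.216, -0.0, 0.001], 'contact_force': [0.356, -0.147, 0.202], 'wrist_torque': [-0.04, -0.032, -0.013], 'grasp_force': 0.0, 'gripper_width': 85.465}
```

View pics/top0.png

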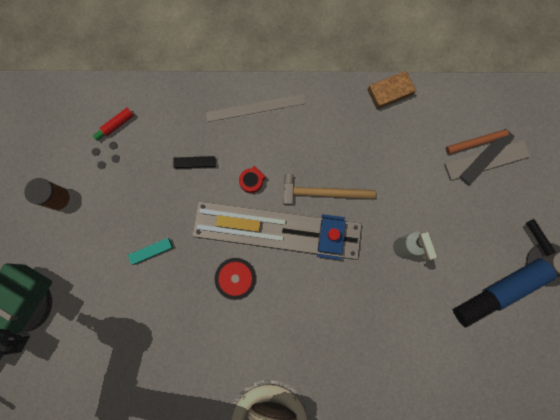

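View pics/side0.png

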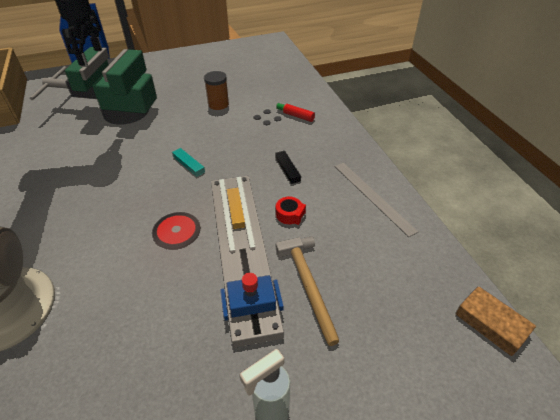

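Top view, what could be mistaken:
- **Knob:** red round knob on the blue carriage at (334,235). Other reds are the tape (252,180), disc (235,279) and red screwdriver/pen (115,123).
- **Bar:** brass bar in the channel at (238,223). Similar shapes are the black block (194,162) and teal block (151,250).
- **Carriage:** blue block at (333,237), not the grinder's blue body (520,285).

By the description I choose the knob at (334,235) and the bar at (238,223). In the side view they are at (250,283) and (236,208).

```bash
cat >h.py <<'E'
import cv2,numpy as np
from bench import arm
P={n:arm.camera_params(n) for n in("side","top")}
def M(n): p=P[n]; return np.array(p["intrinsics"])@np.c_[p["R"],p["t"]]
def tri(a,b): # side px, top px
    X=cv2.triangulatePoints(M("side"),M("top"),np.float64(a).reshape(2,1),np.float64(b).reshape(2,1)); return (X[:3]/X[3]).ravel()
def plane(n,uv,z):
    p=P[n];R=np.array(p["R"]);c=-R.T@np.array(p["t"])
    d=R.T@np.linalg.inv(np.array(p["intrinsics"]))@np.array([*uv,1.]); return c+d*(z-c[2])/d[2]
def px(n,X): u=M(n)@np.array([*X,1.]); return u[:2]/u[2]
HSV={"red":[((0,150,60),(8,255,255)),((172,150,60),(180,255,255))],"blue":[((100,120,40),(125,255,255))],"brass":[((14,120,90),(30,255,255))],"white":[((0,0,165),(180,40,255))]}
def blob(im,col,at,r):
    h=cv2.cvtColor(im,cv2.COLOR_RGB2HSV); m=sum(cv2.inRange(h,*x) for x in HSV[col])
    w=np.zeros_like(m); cv2.rectangle(w,(at[0]-r,at[1]-r),(at[0]+r,at[1]+r),255,-1); m=m&w
    k,l,s,c=cv2.connectedComponentsWithStats(m); i=1+np.argmax(s[1:,4]); m=(l==i).astype(np.uint8)
    cn=max(cv2.findContours(m,0,1)[0],key=cv2.contourArea); return m,c[i],s[i],cn
E
python3 - <<'E'
from h import *
np.set_printoptions(precision=1,suppress=True)
T=np.load("pics/top0.npy");S=np.load("pics/side0.npy")
B={}
for col,ts,ss,r in(("red",(334,235),(250,283),18),("brass",(238,223),(236,208),30),("blue",(333,237),(252,297),40)):
    a=blob(T,col,ts,r);b=blob(S,col,ss,r);B[col]=a,b
    print(col,"top",a[1],a[2],"side",b[1],b[2],"tri",tri(b[1],a[1]))
    for n,q in(("top",a),("side",b)): print(n,"rect",cv2.minAreaRect(q[3]))
def top_px(n,z):pass
for n,i in(("top",0),("side",1)):
    m=B["brass"][i][0]; ys,xs=np.nonzero(m); W=np.array([plane(n,(x,y),48)[:2] for x,y in zip(xs,ys)])
    r=cv2.minAreaRect(np.float32(W)); print("brass",n,r,W.mean(0)); 
for n,i in(("top",0),("side",1)):
    cs=B["brass"][i][3][:,0]; print(cv2.approxPolyDP(B["brass"][i][3],3,True)[:,0].tolist())
a=cv2.resize(T[190:270,180:380],None,fx=4,fy=4,interpolation=2)[:, :400*2]; b=cv2.resize(S[170:350,190:310],None,fx=3,fy=3,interpolation=2)
cv2.imwrite("pics/c1.png",a[:,:,::-1]);cv2.imwrite("pics/c2.png",b[:,:,::-1])
E
```

```text
red top [333.5 234. ] [328 229  12  11 108] side [249.4 281.9] [242 273  15  19 241] tri [ 492.  -165.9   94.8]
top rect ((333.5, 234.0), (10.0, 11.0), 90.0)
side rect ((249.0, 282.0), (18.0, 14.0), 90.0)
brass top [237.8 223.2] [216 216  44  16 452] side [235.5 208.1] [227 188  18  41 483] tri [526.2  90.3  35.4]
top rect ((237.7401885986328, 223.1986846923828), (43.4157829284668, 10.37485122680664), 7.594643592834473)
side rect ((235.56756591796875, 207.90542602539062), (40.11335372924805, 12.329923629760742), 80.53767395019531)
blue top [331.3 234.2] [319 215  26  39 677] side [251.1 297.8] [ 228  276   48   41 1302] tri [ 494.9 -166.8   40.5]
top rect ((331.8115234375, 233.92625427246094), (23.543821334838867, 36.61188507080078), 6.115502834320068)
side rect ((251.1621551513672, 295.9729919433594), (34.85258483886719, 45.702919006347656), 80.53767395019531)
brass top ((523.28857421875, 89.23368835449219), (119.04164123535156, 28.531951904296875), 82.87043762207031) [523.3  89.1]
brass side ((525.9820556640625, 82.0394287109375), (134.54225158691406, 28.74561309814453), 82.40450286865234) [525.5  79.2]
[[217, 216], [216, 225], [257, 231], [259, 221]]
[[227, 189], [233, 227], [243, 227], [238, 190]]
```

View pics/c1.png

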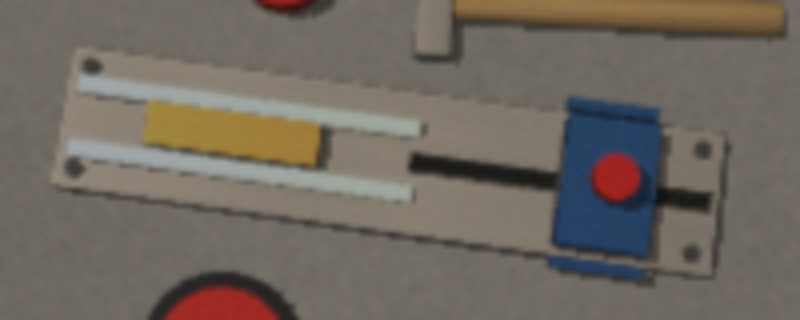

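View pics/c2.png

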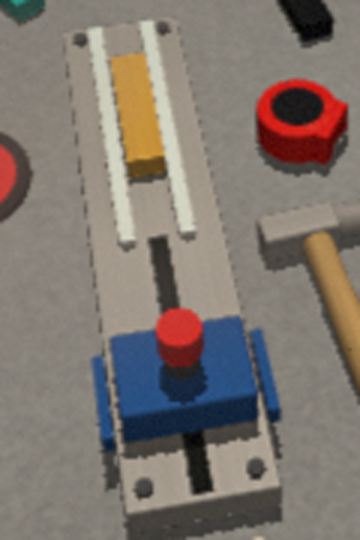

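The crops confirm the choice. The red knob sits on the blue carriage, crop 1 (615,177), and the brass bar lies between the white guides, crop 1 (233,134), on a bed turned by about -7°. Next I refine the bed direction and work out the first move.

```bash
cat >>h.py <<'E'
from scipy.spatial.transform import Rotation as Ro
def togo(X,yaw):  # yaw: world angle of tool x, tool down
    s=arm.read_state(); R=Ro.from_quat(s["ee_rot"]); T=Ro.from_matrix(np.c_[[np.cos(yaw),np.sin(yaw),0],[np.sin(yaw),-np.cos(yaw),0],[0,0,-1]])
    print("shift",np.round(R.inv().apply(np.array(X)-s["position"]),1),"turn",np.round((R.inv()*T).as_rotvec(),3),"t",s["clock"])
E
python3 - <<'E'
from h import *
np.set_printoptions(precision=2,suppress=True)
T=np.load("pics/top0.npy");S=np.load("pics/side0.npy")
print("knob",plane("top",blob(T,"red",(334,235),18)[1],102), plane("side",blob(S,"red",(250,283),18)[1],92))
print("proj of (492,-166,90)",px("top",(492,-166,104)),px("side",(492,-166,92)))
for n,im,pts in(("top",T,((202,206),(199,231),(355,227),(352,253))),("side",S,((216,182),(244,179),(238,332),(275,325)))):
    g=cv2.cvtColor(im,cv2.COLOR_RGB2GRAY); Q=[]
    for x,y in pts:
        w=g[y-5:y+6,x-5:x+6].astype(float); k=np.clip(np.median(w)-15-w,0,None); yy,xx=np.mgrid[-5:6,-5:6]
        Q.append(plane(n,(x+(k*xx).sum()/k.sum(),y+(k*yy).sum()/k.sum()),28)[:2])
    Q=np.array(Q); d=(Q[0]+Q[1]-Q[2]-Q[3])/2; c=Q.mean(0); print(n,"holes",Q.tolist(),"centre",c,"len",np.linalg.norm(d),"ang",np.arctan2(d[0],d[1]))
togo((492,-166,160),-0.125)
E
```

```text
knob [ 490.11 -164.92  102.  ] [ 493.44 -163.99   92.  ]
proj of (492,-166,90) [334.01 233.19] [248.93 282.93]
top holes [[575.2597010915689, 191.08394961122355], [501.3432403373474, 200.8221992172043], [517.0825728695588, -235.98432349554366], [443.26289640295386, -223.54933124713432]] centre [509.24 -16.91] len 429.6700882471923 ang 0.1357030231122381
side holes [[504.42378010844106, 202.38102887742014], [576.8164534211617, 193.77926399072317], [449.38797786223165, -224.13781484949197], [520.9488217433521, -233.53747903931992]] centre [512.89 -15.38] len 430.5040013950896 ang 0.12916536739803372
shift [516.2 567.5  71.5] turn [ 0.    0.   -0.31] t 0.1
```

servo_tool:
  rows:
    - [[60,516,567,71,0,0,-0.304],[60,516,567,71,0,0,-0.304],[60,516,567,71,0,0,-0.304],[60,516,567,71,0,0,-0.304],[60,516,567,71,0,0,-0.304],[60,516,567,71,0,0,-0.304],[60,516,567,71,0,0,-0.304],[60,516,567,71,0,0,-0.304],[60,516,567,71,0,0,-0.304],[60,516,567,71,0,0,-0.304]]

```text
clock: 1.35
position: [449.5, -29.0, 173.6]
ee_rot: [0.998, -0.065, 0.0, -0.0]
contact_force: [1.3, 1.0, 0.5]
gripper_width: 60.3
grasp_force: 0.0
```

```bash
python3 - <<'E'
from h import *
s=arm.read_state(); print(s["position"],s["ee_rot"]); togo((491.5,-165,130),-0.131)
E
```

```text
[449.45286963 -28.99959831 173.56911888] [ 9.97873546e-01 -6.51792529e-02  2.02281939e-04 -1.01030318e-04]
shift [ 59.4 129.4  43.6] turn [-0.    -0.     0.001] t 1.35
```

servo_tool:
  rows:
    - [[60,59,129,43,0,0,0],[60,59,129,43,0,0,0],[60,59,129,43,0,0,0],[60,59,129,43,0,0,0],[60,59,129,43,0,0,0]]

```text
clock: 1.98
position: [490.6, -162.2, 130.7]
ee_rot: [0.998, -0.065, -0.0, -0.0]
contact_force: [0.0, -0.3, 0.5]
gripper_width: 59.9
grasp_force: 0.0
```

```bash
python3 - <<'E'
from h import *
s=arm.read_state(); print(s["position"],s["contact_force"],s["joint_vel"]); togo((491.5,-165,72),-0.131)
for n,c in(("top",(333,234)),("side",(249,282))):
    im=arm.get_image(n); np.save(f"pics/{n}1.npy",im); x,y=c
    cv2.imwrite(f"pics/{n}1.png",cv2.resize(im[y-60:y+60,x-60:x+60],None,fx=4,fy=4,interpolation=2)[:,:,::-1])
E
python3 -c "
import cv2,numpy as np
cv2.imwrite('pics/c3.png',cv2.resize(np.hstack([cv2.imread('pics/top1.png'),cv2.imread('pics/side1.png')]),(800,400)))"
```

```text
[ 490.63144641 -162.15961157  130.69645029] [ 0.02225056 -0.27743726  0.51960369] [ 0.0178811  -0.01656768 -0.00181097  0.00025953  0.00145014  0.00034336]
shift [ 1.3  2.7 58.7] turn [-0.  0.  0.] t 1.975
```

View pics/c3.png

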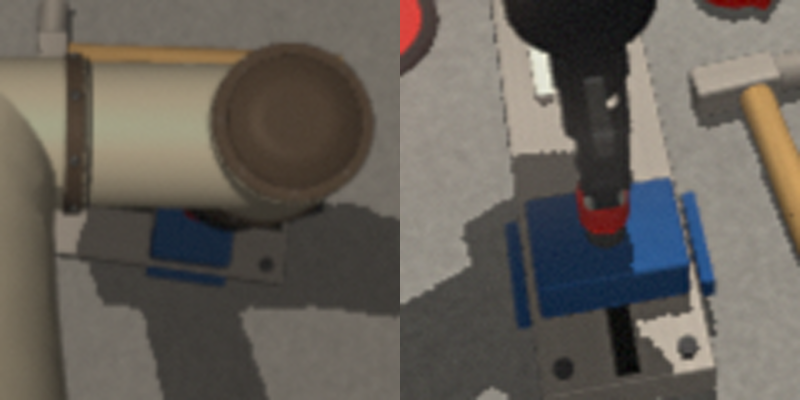

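The side view shows the fingers straddling the knob, the rear finger in front of it at (605,195) and centred sideways. The top view is hidden by the arm. I descend now.

servo_tool:
  rows:
    - [[60,1,2.5,20,0,0,0],[60,1,2.5,40,0,0,0],[60,1,2.5,58,0,0,0],[48,1,2.5,58,0,0,0],[40,1,2.5,58,0,0,0],[36,1,2.5,58,0,0,0],[34,1,2.5,58,0,0,0],[34,1,2.5,58,0,0,0]]

```text
clock: 3.08
position: [491.7, -165.3, 73.0]
ee_rot: [0.998, -0.065, 0.0, -0.0]
contact_force: [0.9, 0.1, -0.6]
gripper_width: 33.8
grasp_force: 0.0
```

servo_tool:
  rows:
    - [[31,0,0,0,0,0,0],[28,0,0,0,0,0,0],[22,0,0,0,0,0,0],[22,0,0,0,0,0,0]]

```text
clock: 3.58
position: [491.9, -164.4, 73.3]
ee_rot: [0.998, -0.065, 0.0, -0.0]
contact_force: [-0.9, 5.6, 5.3]
gripper_width: 28.8
grasp_force: 58.6
```

servo_tool:
  rows:
    - [[22,0,0,-3,0,0,0],[22,0,0,-6,0,0,0],[22,0,0,-9,0,0,0],[22,0,0,-11,0,0,0],[22,0,0,-12,0,0,0],[22,0,0,-12,0,0,0]]

```text
clock: 4.32
position: [491.8, -164.4, 83.5]
ee_rot: [0.998, -0.066, 0.0, -0.001]
contact_force: [3.8, 4.8, -8.0]
gripper_width: 28.4
grasp_force: 59.5
```

servo_tool:
  rows:
    - [[22,0,-2,0,0,0,0],[22,0,-5,0,0,0,0],[22,0,-8,0,0,0,0],[22,0,-12,0,0,0,0]]

```text
clock: 4.82
position: [493.2, -153.4, 84.6]
ee_rot: [0.998, -0.065, 0.0, 0.0]
contact_force: [3.7, -2.9, -8.0]
gripper_width: 28.2
grasp_force: 59.6
```

servo_tool:
  rows:
    - [[22,0,-5,0,0,0,0],[22,0,-11,0,0,0,0],[22,0,-17,0,0,0,0],[22,0,-22,0,0,0,0],[22,0,-26,0,0,0,0],[22,0,-28,0,0,0,0],[22,0,-28,0,0,0,0]]

```text
clock: 5.7
position: [496.8, -125.1, 84.6]
ee_rot: [0.998, -0.065, 0.0, -0.0]
contact_force: [2.9, 1.0, -8.2]
gripper_width: 28.2
grasp_force: 59.7
```

servo_tool:
  rows:
    - [[36,0,0,0,0,0,0],[36,0,0,0,0,0,0],[36,0,0,4,0,0,0],[36,0,0,8,0,0,0],[36,0,-2,8,0,0,0],[36,0,-3,8,0,0,0],[36,0,-4,8,0,0,0],[36,0,-5,8,0,0,0],[36,0,-6,8,0,0,0]]

```text
clock: 6.82
position: [497.5, -120.1, 76.7]
ee_rot: [0.998, -0.065, -0.0, 0.0]
contact_force: [-0.1, -3.2, -0.4]
gripper_width: 36.1
grasp_force: 1.8
```

servo_tool:
  rows:
    - [[36,0,-0.6,0,0,0,0],[36,0,-1.2,0,0,0,0],[36,0,-1.8,0,0,0,0],[36,0,-2.4,0,0,0,0],[36,0,-3,0,0,0,0]]

```text
clock: 7.45
position: [498.0, -116.5, 76.6]
ee_rot: [0.998, -0.065, -0.0, -0.0]
contact_force: [0.3, -3.4, -0.4]
gripper_width: 35.7
grasp_force: 1.9
```

servo_tool:
  rows:
    - [[36,0,-0.6,0,0,0,0],[36,0,-1.2,0,0,0,0],[36,0,-1.8,0,0,0,0],[36,0,-2.4,0,0,0,0],[36,0,-3,0,0,0,0]]

```text
clock: 8.07
position: [498.3, -113.7, 76.6]
ee_rot: [0.998, -0.065, -0.0, 0.0]
contact_force: [0.9, -5.1, -0.8]
gripper_width: 36.1
grasp_force: 2.3
```

servo_tool:
  rows:
    - [[36,0,-0.6,0,0,0,0],[36,0,-1.2,0,0,0,0],[36,0,-1.8,0,0,0,0],[36,0,-2.4,0,0,0,0],[36,0,-3,0,0,0,0]]

```text
clock: 8.7
position: [498.9, -110.1, 76.7]
ee_rot: [0.998, -0.065, 0.0, -0.0]
contact_force: [-0.1, 0.3, -0.2]
gripper_width: 36.0
grasp_force: 0.0
```

servo_tool:
  rows:
    - [[36,0,-0.6,0,0,0,0],[36,0,-1.2,0,0,0,0],[36,0,-1.8,0,0,0,0],[36,0,-2.4,0,0,0,0],[36,0,-3,0,0,0,0]]

```text
clock: 9.32
position: [499.1, -107.7, 76.7]
ee_rot: [0.998, -0.065, -0.0, -0.0]
contact_force: [-0.4, -0.9, -0.1]
gripper_width: 36.3
grasp_force: 0.0
```

servo_tool:
  rows:
    - [[36,0,-0.6,0,0,0,0],[36,0,-1.2,0,0,0,0],[36,0,-1.8,0,0,0,0],[36,0,-2.4,0,0,0,0],[36,0,-3,0,0,0,0]]

```text
clock: 9.95
position: [499.5, -104.8, 76.7]
ee_rot: [0.998, -0.065, -0.0, 0.0]
contact_force: [0.6, -0.4, -0.4]
gripper_width: 36.0
grasp_force: 0.6
```

servo_tool:
  rows:
    - [[36,0,-0.6,0,0,0,0],[36,0,-1.2,0,0,0,0],[36,0,-1.8,0,0,0,0]]

```text
clock: 10.32
position: [499.7, -103.4, 76.8]
ee_rot: [0.998, -0.065, -0.0, 0.0]
contact_force: [0.6, -5.0, 0.7]
gripper_width: 35.7
grasp_force: 2.4
```

servo_tool:
  rows:
    - [[36,0,-0.6,0,0,0,0],[36,0,-1.2,0,0,0,0],[36,0,-1.2,0,0,0,0]]

```text
clock: 10.7
position: [499.8, -102.8, 76.8]
ee_rot: [0.998, -0.065, -0.0, 0.001]
contact_force: [-0.9, -7.3, 0.2]
gripper_width: 35.8
grasp_force: 3.6
```

servo_tool:
  rows:
    - [[36,0,-0.6,0,0,0,0],[36,0,-1.2,0,0,0,0],[36,0,-1.2,0,0,0,0]]

```text
clock: 11.08
position: [499.8, -102.3, 76.9]
ee_rot: [0.998, -0.065, -0.0, 0.001]
contact_force: [0.7, -9.6, 0.1]
gripper_width: 36.4
grasp_force: 5.3
```

servo_tool:
  rows:
    - [[36,0,-0.6,0,0,0,0],[36,0,-1.2,0,0,0,0],[36,0,-1.8,0,0,0,0],[36,0,-1.8,0,0,0,0]]

```text
clock: 11.58
position: [499.8, -101.5, 77.0]
ee_rot: [0.998, -0.065, -0.001, 0.002]
contact_force: [0.2, -15.1, 0.6]
gripper_width: 36.2
grasp_force: 7.8
```

15 N is more than the drag jerks, so the pin has stopped against a notch wall. I relieve the push, lift off and look.

servo_tool:
  rows:
    - [[36,0,3,0,0,0,0],[36,0,6,0,0,0,0],[40,0,8,0,0,0,0],[44,0,8,0,0,0,0],[48,0,8,-20,0,0,0],[48,0,8,-50,0,0,0],[30,0,-50,-60,0,0,0],[10,0,-110,-60,0,0,0],[0,0,-170,-60,0,0,0],[0,0,-230,-60,0,0,0]]

```text
clock: 12.82
position: [530.3, 131.6, 137.0]
ee_rot: [0.998, -0.065, 0.0, -0.0]
contact_force: [0.2, -0.1, -0.2]
gripper_width: 0.0
grasp_force: 0.0
```

```bash
python3 - <<'E'
from h import *
np.set_printoptions(precision=1,suppress=True)
s=arm.read_state(); print(s["position"],s["gripper_width"])
im={n:arm.get_image(n) for n in("top","side")}
d=np.array([.131,.991,0]); K=np.array([491.5,-165,90])
for n in im:
    np.save(f"pics/{n}2.npy",im[n]); q=px(n,K+60*d).astype(int)
    b=blob(im[n],"red",tuple(int(v) for v in q),20); 
    X=plane(n,b[1],102 if n=="top" else 92); print(n,b[1],b[2],"s",(X-K)@d,"old s",(plane(n,blob(np.load(f"pics/{n}0.npy"),"red",tuple(int(v) for v in px(n,K)),18)[1],102 if n=="top" else 92)-K)@d)
    b2=blob(im[n],"brass",tuple(int(v) for v in px(n,(524,89,48))),30); print("brass",b2[1],b2[2])
a=[cv2.resize(im[n][int(c[1])-60:int(c[1])+60,int(c[0])-60:int(c[0])+60],(400,400),interpolation=2) for n,c in((m,px(m,K+60*d)) for m in im)]
cv2.imwrite("pics/c4.png",np.hstack(a)[:,:,::-1])
togo((537,182,80),-0.131)
E
```

```text
[530.3 131.6 137. ] 0.030212112825979312
top [311.4 231. ] [306 226  12  11 105] s 57.30754276500664 old s -0.10194337123557999
brass [239.6 223.7] [216 219  44  11 321]
side [245.1 257.4] [238 249  15  19 209] s 60.92686744805838 old s 1.2598334447011728
brass [235.6 208.5] [227 188  18  41 473]
shift [ -0.5 -47.5  56.9] turn [-0. -0.  0.] t 12.925
```

View pics/c4.png

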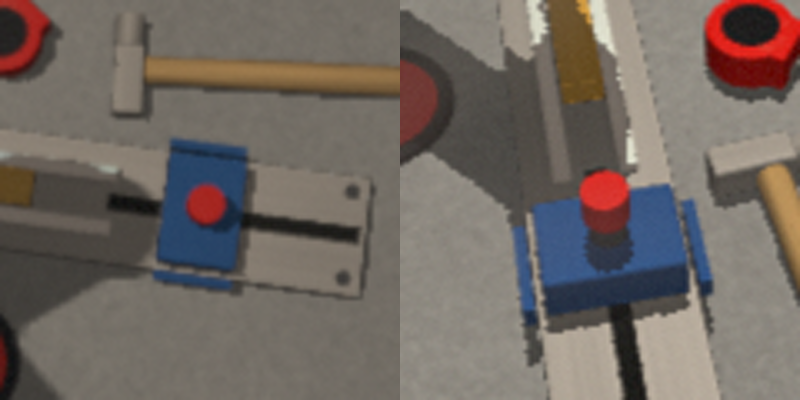

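The carriage has moved on by about 58 mm, with the knob at (207,205) and (605,203) in the crops. I check the knob's height against the start by triangulation.

```bash
python3 - <<'E'
from h import *
d=np.array([.131,.991,0]); K=np.array([491.5,-165,90]);old=None
for i,c,k in((0,0,18),(2,58,20)):
    r={};q={}
    for n in("top","side"):
        im=np.load(f"pics/{n}{i}.npy"); b=blob(im,"red",tuple(int(v) for v in px(n,K+c*d)),k); r[n]=b[1]; q[n]=b[2]
        bl=blob(im,"blue",tuple(int(v) for v in px(n,K+c*d-[0,0,30])),40); q[n+"b"]=bl[1]
    X=tri(r["side"],r["top"]); print(np.round(X,1),np.round((X-K)@d,1),q)
    for z in(0,8): print(" predicted side centroid row vs knob lift",z,px("side",K+c*d+[0,0,z+2]))
E
```

```text
[ 492.  -165.9   94.8] -0.8 {'top': array([328, 229,  12,  11, 108], dtype=int32), 'topb': array([331.31757755, 234.16100443]), 'side': array([242, 273,  15,  19, 241], dtype=int32), 'sideb': array([251.14208909, 297.83256528])}
 predicted side centroid row vs knob lift 0 [248.52944435 282.58002436]
 predicted side centroid row vs knob lift 8 [248.29776458 280.16432733]
[ 499.3 -108.4   96.6] 57.1 {'top': array([306, 226,  12,  11, 105], dtype=int32), 'topb': array([310.19457014, 231.28205128]), 'side': array([238, 249,  15,  19, 209], dtype=int32), 'sideb': array([246.28787879, 269.2768595 ])}
 predicted side centroid row vs knob lift 0 [244.36875491 258.67609902]
 predicted side centroid row vs knob lift 8 [244.11960799 256.21222535]
```

servo_tool:
  rows:
    - [[0,0.5,60,0,0,0,0],[0,0.5,120,0,0,0,0],[0,0.5,180,0,0,0,0],[0,0.5,225,0,0,0,0],[0,0.5,241,0,0,0,0],[0,0.5,241,10,0,0,0],[0,0.5,241,20,0,0,0],[0,0.5,241,23,0,0,0],[0,0.5,241,23,0,0,0]]

```text
clock: 14.05
position: [499.4, -109.0, 113.2]
ee_rot: [0.998, -0.065, -0.0, 0.0]
contact_force: [0.2, 1.0, 0.6]
gripper_width: 0.0
grasp_force: 0.0
```

No contact at 113. Down in small steps.

servo_tool:
  rows:
    - [[0,0,0,2,0,0,0],[0,0,0,4,0,0,0],[0,0,0,5,0,0,0],[0,0,0,6,0,0,0],[0,0,0,6,0,0,0]]

```text
clock: 14.68
position: [499.4, -109.9, 107.6]
ee_rot: [0.998, -0.065, -0.0, 0.0]
contact_force: [0.3, 0.8, -0.6]
gripper_width: 0.2
grasp_force: 0.0
```

servo_tool:
  rows:
    - [[0,0,0,1,0,0,0],[0,0,0,2,0,0,0],[0,0,0,3,0,0,0],[0,0,0,4,0,0,0],[0,0,0,4,0,0,0]]

```text
clock: 15.3
position: [499.4, -109.9, 104.1]
ee_rot: [0.998, -0.065, 0.0, 0.0]
contact_force: [-1.0, 0.3, 3.5]
gripper_width: -0.6
grasp_force: 1.8
```

The finger meets the knob at z = 104, its seated height, so the pin is in the notch. On to the bar's far end.

servo_tool:
  rows:
    - [[0,0,0,-20,0,0,0],[0,0,-50,-30,0,0,0],[0,-1,-112,-30,0,0,0],[0,-1,-174,-30,0,0,0],[0,-1,-236,-10,0,0,0],[0,-1,-285,20,0,0,0],[0,-1,-297,24,0,0,0],[0,-1,-297,24,0,0,0],[0,-1,-297,24,0,0,0]]

```text
clock: 16.42
position: [537.3, 183.8, 80.4]
ee_rot: [0.998, -0.066, 0.0, -0.0]
contact_force: [-0.7, -0.3, 0.1]
gripper_width: -0.1
grasp_force: 0.0
```

```bash
python3 - <<'E'
from h import *
s=arm.read_state(); print(s["position"],s["contact_force"]); togo((537.5,184,39.5),-0.131)
im=arm.get_image("side"); c=(238,200)
cv2.imwrite("pics/c5.png",cv2.resize(im[130:280,170:320],(600,600),interpolation=2)[:,:,::-1])
E
```

```text
[537.30870523 183.80269828  80.37669413] [-0.65580231 -0.33313519  0.13307515]
shift [ 0.1 -0.2 40.9] turn [-0.    -0.001 -0.001] t 16.425
```

View pics/c5.png

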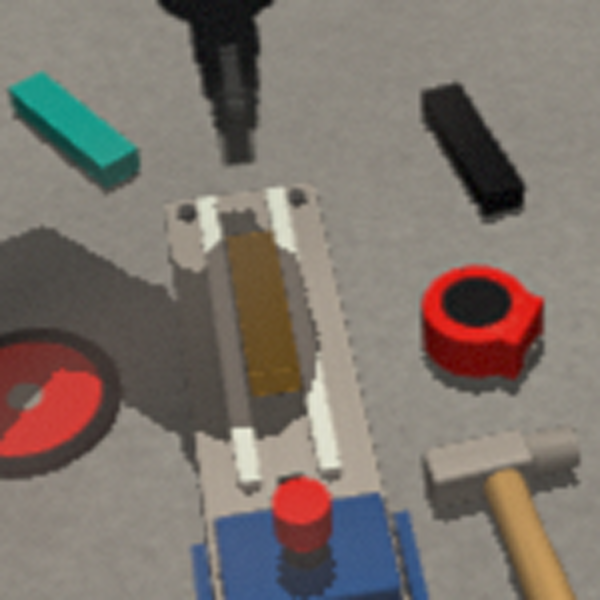

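The side crop shows the closed fingers at (238,160), beyond the bar's far end (250,235) and on its line. Down, then approach until contact.

servo_tool:
  rows:
    - [[0,0,0,20,0,0,0],[0,0,0,36,0,0,0],[0,0,0,41,0,0,0],[0,0,4,41,0,0,0],[0,0,8,41,0,0,0],[0,0,12,41,0,0,0],[0,0,16,41,0,0,0],[0,0,20,41,0,0,0],[0,0,24,41,0,0,0],[0,0,28,41,0,0,0]]

```text
clock: 17.73
position: [533.8, 157.2, 38.8]
ee_rot: [0.998, -0.065, 0.0, -0.0]
contact_force: [0.5, 1.3, 0.0]
gripper_width: 0.0
grasp_force: 0.7
```

servo_tool:
  rows:
    - [[0,0,4,0,0,0,0],[0,0,8,0,0,0,0],[0,0,13,0,0,0,0],[0,0,18,0,0,0,0],[0,0,23,0,0,0,0],[0,0,28,0,0,0,0],[0,0,33,0,0,0,0],[0,0,37,0,0,0,0],[0,0,40,0,0,0,0],[0,0,40,0,0,0,0]]

```text
clock: 18.98
position: [528.1, 117.0, 38.7]
ee_rot: [0.998, -0.065, -0.0, 0.0]
contact_force: [0.3, -0.2, 0.9]
gripper_width: 0.2
grasp_force: 0.3
```

```bash
python3 - <<'E'
from h import *
np.set_printoptions(precision=1,suppress=True)
d=np.array([.131,.991]);K=np.array([491.5,-165])
im={n:arm.get_image(n) for n in("top","side")}
q=px("side",(515,50,48)).astype(int); b=blob(im["side"],"brass",(int(q[0]),int(q[1])),30)
ys,xs=np.nonzero(b[0]); W=np.array([(plane("side",(x,y),48)[:2]-K)@d for x,y in zip(xs,ys)])
print("bar s range",W.min(),W.max(),b[2],"stop s ~",58+32)
q=px("top",(515,50,48)).astype(int); b=blob(im["top"],"brass",(int(q[0]),int(q[1])),30)
ys,xs=np.nonzero(b[0]); W=np.array([(plane("top",(x,y),48)[:2]-K)@d for x,y in zip(xs,ys)]);print("top",W.min(),W.max())
s=arm.read_state(); print((s["position"][:2]-K)@d)
E
```

```text
bar s range 136.36645479797141 270.54910416071493 [229 201  19  43 534] stop s ~ 90
top 151.0668324833169 259.1658031469107
284.2864399618622
```

About 60 mm of gap remains (bar end at s = 150, stop at s = 90). I go 46 mm, then ease in.

servo_tool:
  rows:
    - [[0,0,3,0,0,0,0],[0,0,8,0,0,0,0],[0,0,14,0,0,0,0],[0,0,20,0,0,0,0],[0,0,26,0,0,0,0],[0,0,32,0,0,0,0],[0,0,38,0,0,0,0],[0,0,42,0,0,0,0],[0,0,45,0,0,0,0],[0,0,46,0,0,0,0]]

```text
clock: 20.32
position: [522.2, 71.6, 38.7]
ee_rot: [0.998, -0.065, -0.0, 0.0]
contact_force: [1.2, 1.9, -0.6]
gripper_width: -0.3
grasp_force: 0.6
```

servo_tool:
  rows:
    - [[0,0,1,0,0,0,0],[0,0,2,0,0,0,0],[0,0,3,0,0,0,0],[0,0,4,0,0,0,0],[0,0,5,0,0,0,0],[0,0,6,0,0,0,0]]

```text
clock: 21.08
position: [521.5, 65.8, 38.7]
ee_rot: [0.998, -0.065, 0.0, -0.0]
contact_force: [-0.5, 1.7, -0.8]
gripper_width: -0.4
grasp_force: 0.6
```

servo_tool:
  rows:
    - [[0,0,0.8,0,0,0,0],[0,0,1.6,0,0,0,0],[0,0,2.4,0,0,0,0],[0,0,3.2,0,0,0,0],[0,0,4,0,0,0,0]]

```text
clock: 21.7
position: [520.9, 61.8, 38.7]
ee_rot: [0.998, -0.065, -0.0, 0.0]
contact_force: [0.3, 1.0, -0.4]
gripper_width: 0.1
grasp_force: 0.6
```

servo_tool:
  rows:
    - [[0,0,0.8,0,0,0,0],[0,0,1.6,0,0,0,0],[0,0,2.4,0,0,0,0],[0,0,3.2,0,0,0,0],[0,0,4,0,0,0,0]]

```text
clock: 22.32
position: [520.4, 57.8, 38.7]
ee_rot: [0.998, -0.065, 0.0, -0.0]
contact_force: [0.1, 1.9, -0.7]
gripper_width: 0.2
grasp_force: 0.6
```

servo_tool:
  rows:
    - [[0,0,0.8,0,0,0,0],[0,0,1.6,0,0,0,0],[0,0,2.4,0,0,0,0],[0,0,3,0,0,0,0]]

```text
clock: 22.82
position: [520.2, 55.1, 38.7]
ee_rot: [0.998, -0.065, 0.0, -0.0]
contact_force: [0.9, 1.9, -1.0]
gripper_width: -0.5
grasp_force: 1.0
```

servo_tool:
  rows:
    - [[0,0,0.8,0,0,0,0],[0,0,1.6,0,0,0,0],[0,0,2.4,0,0,0,0],[0,0,3,0,0,0,0]]

```text
clock: 23.32
position: [520.2, 52.4, 38.8]
ee_rot: [0.998, -0.065, 0.001, -0.0]
contact_force: [0.9, 4.7, -1.2]
gripper_width: 0.0
grasp_force: 2.1
```

servo_tool:
  rows:
    - [[0,0,0.7,0,0,0,0],[0,0,1.4,0,0,0,0],[0,0,2,0,0,0,0],[0,0,2,0,0,0,0]]

```text
clock: 23.82
position: [520.4, 51.6, 39.0]
ee_rot: [0.998, -0.065, 0.001, -0.001]
contact_force: [-0.3, 9.0, -1.9]
gripper_width: -0.0
grasp_force: 4.1
```

The push force has risen to 9 N and the motion has stalled, so the bar is against the stop. I retreat and check.

servo_tool:
  rows:
    - [[0,0,-4,0,0,0,0],[0,0,-15,0,0,0,0],[0,0,-25,-20,0,0,0],[0,0,-50,-70,0,0,0],[0,0,-110,-110,0,0,0],[0,0,-170,-130,0,0,0],[0,0,-230,-130,0,0,0],[0,0,-290,-130,0,0,0],[0,0,-300,-130,0,0,0],[0,0,-300,-130,0,0,0]]

```text
clock: 25.08
position: [557.9, 347.6, 167.7]
ee_rot: [0.998, -0.065, -0.001, 0.001]
contact_force: [-0.1, -1.1, -0.2]
gripper_width: -0.2
grasp_force: 0.0
```

```bash
python3 - <<'E'
from h import *
s=arm.read_state(); print(s["clock"],s["position"],s["contact_force"])
im={n:arm.get_image(n) for n in("top","side")}
a=[cv2.resize(im[n][int(c[1])-50:int(c[1])+50,int(c[0])-50:int(c[0])+50],(400,400),interpolation=2) for n,c in((m,px(m,(503,-60,50))) for m in im)]
cv2.imwrite("pics/c6.png",np.hstack(a)[:,:,::-1])
E
```

```text
25.075 [557.86609924 347.58429924 167.67139903] [-0.11039054 -1.06593605 -0.24599581]
```

View pics/c6.png

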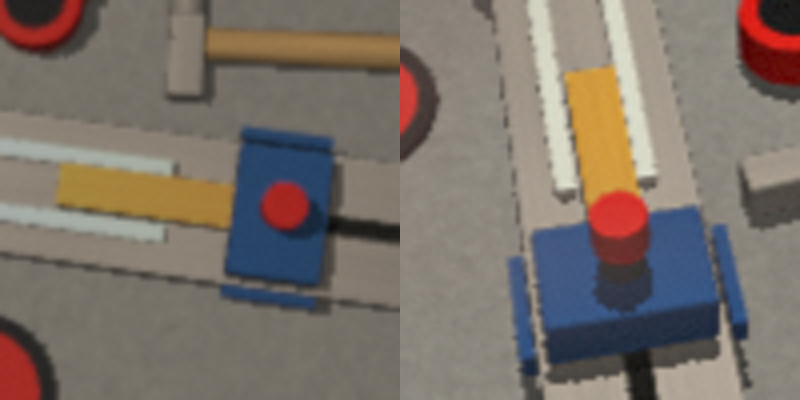

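The top crop shows the bar's end meeting the blue stop face at (233,205) with no gap. The knob looks seated and the arm is clear. I hand the job in.

```bash
python3 -c "
from bench import arm
print(arm.job_done())"
```

```text
the job is handed in; nothing more can be done
None
```

The carriage is in its next notch, about 58 mm along, with the knob back at its seated height; the brass bar rests against the stop with no visible gap, and the job was handed in at about 25 s with the arm clear, but the hand-in returned no verdict.

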